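# Unlatch the board cassette and hold its gate wide

### The job

Open the circuit-board cassette so that its boards can be drawn out: squeeze the blue catch fully against its steel post first, then the yellow catch against its post, then take the gate by its red handle and swing it past the detent until it stands about square to the cassette's front. The gate is sprung shut, so finish while still holding it there, without letting go. Leave the lens, the reel and the screwdriver where they are.

Things in the scene. Friction and masses are not known exactly. Their poses are not given: they have to be found in the camera images.
- blue_tab (a point): Blue upright peg of the first catch, 10 mm diameter, up to 46 mm above the cassette's white roof (roof 85 mm above the table); point on its axis 30 mm above the roof. It stands on a flat blue pivoting lever 10 mm high: pushed straight towards the blue post it travels 13 mm, takes about 4 N and stays where it is left. Fingertips 12 mm above the roof clear all levers.
- blue_post (a point): Fixed steel peg, 10 mm diameter, 30 mm axis to axis from the unsqueezed blue tab (40 mm over the outsides, 27 mm when squeezed); point on its axis 30 mm above the roof. It does not give, so centre an evenly closing gripper where the squeeze will end: 8.5 mm from the post's axis towards the tab, opened about 60 mm, coming from above.
- yellow_tab (a point): Yellow upright peg of the second catch, same peg and height as the blue one; the point is on its axis 30 mm above the roof. It slides straight towards the yellow post: travel 13 mm, about 3 N, stays where it is left. It is blocked by the blue lever until the blue catch is squeezed.
- yellow_post (a point): Fixed steel peg for the yellow catch, same sizes and same way to squeeze as the blue pair (tab 30 mm from post). The line from blue post to yellow post (70 mm apart) runs parallel to the cassette's front, towards the gate's hinge; all four pegs stand on it: blue tab, blue post, yellow post, yellow tab.
- gate_handle (a point): Red upright round handle of the gate, 18 mm diameter, top 135 mm above the table, free all round down to 60 mm above the table; the point is on its axis at 110 mm above the table. It stands 39 mm out from the gate's panel, which is 6 mm thick and 85 mm high, and 123 mm from the hinge axis. The fingers can turn about it while it swings.
- gate_hinge (a point): Point on the gate's upright hinge axis, 110 mm above the table. The gate, 225 mm long, opens clockwise seen from above, away from the cassette.
- catch1 (a joint): Blue catch: 0 as latched (starts 0 to 0.02), 0.236 rad when fully squeezed.
- catch2 (a joint): Yellow catch: 0 as latched, 0.013 m when fully squeezed.
- gate (a joint): Gate angle: 0 shut, 1.57 square to the front, stop at 1.75 rad. A closing spring pulls it shut (about 3 N at the handle when wide). A sprung detent lies from 0.3 to 0.9 rad (about 5 N at the handle). Locked by both catches until squeezed.
- lens_center (a point): Centre of the loose black lens, a round barrel 50 mm diameter and 50 mm tall, standing beside the cassette. Leave alone.
- reel_center (a point): Centre of the loose blue and white component reel, 90 mm diameter, 13 mm thick, lying flat behind the cassette. Leave alone.
- screwdriver_grip (a point): Grip of the loose green-handled screwdriver lying near the cassette. Leave alone.

How it is judged (in metres and radians):
On the way, in this order (a step that is already met when the one before it is completed fails the run):
1. the blue catch is squeezed home (value of joint catch1 above 0.19 rad), for 0.2 s.
2. then the yellow catch is squeezed home (value of joint catch2 above 0.01 m), for 0.2 s.
3. then the gate is swung past its detent (value of joint gate above 0.95 rad), for 0.2 s.
At the end, for the whole second after the job is handed in: The gate stands open more than 1.25 rad (72 degrees) and still (under 0.1 rad/s), the fingers press on it with more than 1 N, both catches are still squeezed (blue over 0.15 rad, yellow over 8 mm), and lens, reel and screwdriver lie within 30 mm of where they were (value of joint gate above 1.25 rad and velocity of joint gate between -0.1 and 0.1 rad/s and contact force between the fingers and gate above 1 N and value of joint catch1 above 0.15 rad and value of joint catch2 above 0.008 m and distance of each of lens_center, reel_center, screwdriver_grip from where it was at the start of the episode below 0.03 m); the arm keeps its last pose, push and grip.
It fails at once if the lens is moved by more than 30 mm (distance of lens_center from where it was at the start of the episode above 0.03 m).
It fails at once if the reel is moved by more than 30 mm (distance of reel_center from where it was at the start of the episode above 0.03 m).
It fails at once if the screwdriver is moved by more than 30 mm (distance of screwdriver_grip from where it was at the start of the episode above 0.03 m).
It also fails if it takes over 48 s, if anything falls off the work surface, if the arm or the gripper's body presses on something with over 40 N, if the wrist force passes 120 N, or if a joint passes its speed limit or range.

### The arm

A 6-joint arm with a two-finger parallel gripper is mounted at the origin on the work surface. World frame = base frame: x ahead of the robot, y to its left, z up, the work surface at z = 0. Lengths are in mm, angles in degrees, forces in N, time in s.
With the tool pointing down it reaches from about 375 to 825 mm from the base axis. Payload 5.5 kg.
Tool frame: the origin (TCP) lies on the front face of the gripper's body, between the roots of the fingers; the fingertips stand 73 mm ahead of it and the grasp point (between the pads) lies 54 mm ahead of it; z points along the fingers, x is the direction in which the jaws open and shut, and the axes are right-handed (so a half turn about z gives the same grasp; the last joint's range is limited). The gripper opens to 85 mm and grips with 20 to 120 N. Pads are 22 mm wide; open, the fingers measure 114 mm over their backs; the gripper's body (76 mm by 85 mm) begins 54 mm behind the grasp point. The pads swing forward as they close: fully open they stand 13 mm farther back than shut.
Start: joints at [0, 17.962, -2.699, 69.339, 0, 90], TCP at [599.996, -0, 303.899] pointing down, gripper open.
Joint ranges: [-152.73, 152.73], [-39.44, 99.34], [-58.76, 71.6], [-118.89, 123.64], [-81.53, 83.1], [-180, 180]. Speed limits (degrees/s): [136.94, 136.94, 172.46, 180, 180, 180].

### API

Orientations are given as a 3x3 rotation matrix whose columns are the frame's x, y, z axes.
In Python, from plant import * gives the robot as it stands.
- The arm moves only by the tool servo_tool, never from a script. Its argument "moves" is a list of rows, each a list of 7 numbers: the shift along the world's x, y, z in mm, then the turn, a rotation vector about the world's x, y, z in degrees, then the closure in counts, from 0 (fully open) to 255 (shut). A call has 1 to 8 rows; each row is the pose to reach, as a shift and turn from the pose measured when the call began; what a row does not reach only later rows make up. A row lasts 1/12 s, in which the tool goes at most 41.7 mm and 7.16 degrees, less where a joint would pass 70% of its speed; a pose out of reach is approached as far as the arm can. A call with a gripper value outside its range is refused whole. The fingers move at their own pace and stop on an object; "force" is the grip in N (left out, the last holds). Time passes only in rows, so rows that repeat a pose let the fingers close. It gives the time, the measured TCP pose, the force and the opening at its end, in the units of the state.
- state(): the state, without advancing time (a new reading comes with each control period).
- get_image(name): name is "scene" or "side" or "wrist"; returns a dict with "img" (420x560x3 uint8, blue, green, red), "depth" (420x560 float32, mm along the optical axis (not along the pixel's ray), 0 where there is no reading), "fx", "fy", "cx", "cy" (pixels), "rvec" (rotation vector, rad) and "tvec" (3), from world to camera coordinates, as OpenCV has them; the wrist camera has in their place "tool_from_camera" (4x4, takes a point from camera to tool coordinates, whose origin is the TCP and whose axes are the tool frame's). Camera axes: x right, y down, z forward; pixel columns grow to the right and rows downward; lengths in mm; the calibration is good to about 2 mm. A picture is of the moment at which its call begins: read the wrist's pose just before it.
- job_done(): hands the job in, once; it reports no verdict.
Trained networks look in a picture, given as the dict that the camera call returned (one of the last four; its "shot" number tells which), for a name from the list of things; names that differ only in an ending like _2 or _b are one class to them, and where a whole thing is asked for, a point or a joint stands for the part that bears it (a point fixed in the world has none). Each returns a list of dicts, best first, with "p" (0 to 1); they miss things now and then, are a little off and sometimes report something else, mostly with a low value. They report only what shows in the picture. A call takes as long as a camera call.
- spot_in(name, picture): "bbox" ([centre column, centre row, width, height] in pixels, round what is visible of it).
- pinpoint(name, picture): "location" ([column, row] in pixels: a listed point, or the origin of a listed thing).
The state is a dict: "time_s": time; "joint_positions": joint angles; "joint_vel": joint speeds; "effort": joint torques, N m; "eef_pos": TCP position; "ee_rot": TCP orientation; "ft_force": force on the tool from outside, world axes, zero at the start; "ft_torque": the same for the moment, N m; "grip_width": finger opening in mm.
Only numpy, scipy, OpenCV 4.12 (cv2) and the standard library are available. Lean on these libraries where they do the work, as an engineer would, in place of code of your own. Each camera call takes 0.05 s, during which the arm holds its last target.

## Working session

There is one attempt and no reset: what is moved stays moved. The work goes in short steps, Python scripts to look and compute and a tool call to move; the robot and the scene stay as the last step left them, time stands still between calls to the robot, and variables do not carry over. Pictures are saved under pics/ and viewed, and the job is handed in when it is done.

Besides the shell and the picture viewer there is one more tool, called after ">>>" as name(argument=value, ...), one argument or row to a line, values as JSON. servo_tool: Moves the arm, as the interface text tells. Its arguments: {"type":"object","properties":{"moves":{"type":"array"},"force":{"type":"number"}},"required":["moves"]}

```bash
mkdir -p pics; cat > h.py <<'E'
from plant import *
import numpy as np, cv2
N=["blue_tab","blue_post","yellow_tab","yellow_post","gate_handle","gate_hinge"]
def cam(d):
    if "rvec" in d:
        R=cv2.Rodrigues(np.array(d["rvec"],float))[0]; t=np.array(d["tvec"],float).ravel()
        return R.T, -R.T@t
    s=d["_s"]; T=np.array(d["tool_from_camera"]); R=np.array(s["ee_rot"]).reshape(3,3)
    return R@T[:3,:3], R@T[:3,3]+np.array(s["eef_pos"])
def atz(d,px,z):
    R,c=cam(d); r=R@np.array([(px[0]-d["cx"])/d["fx"],(px[1]-d["cy"])/d["fy"],1])
    return c+r*(z-c[2])/r[2]
def shot(n):
    s=state(); d=get_image(n); d["_s"]=s; return d
E
python3 - <<'E'
from h import *
for n in ["scene","side","wrist"]:
    d=shot(n); cv2.imwrite(f"pics/{n}0.png",d["img"])
    print(n)
    for k in N+["lens_center","reel_center","screwdriver_grip"]:
        z=110 if 'gate' in k else 115 if ('tab' in k or 'post' in k) else 20
        for r in pinpoint(k,d)[:2]: print(k,round(r["p"],2),np.round(r["location"]),np.round(atz(d,r["location"],z),1))
print(state())
E
```

```text
scene
blue_tab 0.58 [209. 156.] [531.2 -16.4 115. ]
blue_post 0.57 [190. 159.] [559.7 -40.3 115. ]
yellow_tab 0.92 [141. 160.] [ 615.8 -112.2  115. ]
yellow_post 0.59 [154. 160.] [601.3 -92.9 115. ]
gate_handle 0.9 [177. 230.] [687.5  52.3 110. ]
gate_hinge 0.85 [109. 212.] [730.  -68.8 110. ]
lens_center 0.94 [290. 174.] [408.8  88.1  20. ]
reel_center 0.65 [191. 148.] [ 475.9 -140.    20. ]
screwdriver_grip 0.56 [322. 242.] [511.4 235.5  20. ]
side
blue_tab 0.68 [293. 254.] [534.1 -22.9 115. ]
blue_post 0.86 [305. 258.] [552.5 -39.2 115. ]
yellow_tab 0.7 [355. 276.] [ 619.8 -106.2  115. ]
yellow_post 0.8 [340. 270.] [600.6 -85.2 115. ]
gate_handle 0.63 [357. 219.] [689.9  60.3 110. ]
gate_hinge 0.73 [403. 254.] [728.8 -66.  110. ]
lens_center 0.93 [223. 263.] [422.2 100.2  20. ]
reel_center 0.78 [275. 354.] [ 468.1 -156.3   20. ]
reel_center 0.23 [359. 222.] [746.4 171.1  20. ]
screwdriver_grip 0.93 [255. 227.] [511.5 211.7  20. ]
wrist
blue_tab 0.76 [200. 220.] [534.  -12.6 115. ]
blue_post 0.58 [227. 245.] [555.3 -35.  115. ]
yellow_tab 0.87 [303. 319.] [ 619.3 -107.3  115. ]
yel
[... 395 characters left out ...]
697e+01,
       -1.15522646e-03,  9.00005166e+01]), 'joint_vel': array([-0.00360288, -0.00020134,  0.00549367,  0.00089245,  0.01933146,
       -0.03610786]), 'effort': array([ 7.11037610e-04, -5.39452779e+01,  3.40044701e+01,  1.57523682e-03,
       -2.65011829e-05, -2.03679480e-05]), 'eef_pos': array([6.00003291e+02, 2.95248274e-03, 3.03895161e+02]), 'ee_rot': array([[ 1.00000000e+00,  4.58409674e-06,  1.06478603e-05],
       [ 4.58431142e-06, -1.00000000e+00, -2.01623605e-05],
       [ 1.06477678e-05,  2.01624093e-05, -1.00000000e+00]]), 'ft_force': array([-0.02887483, -0.22382297, -0.41908589]), 'ft_torque': array([-0.0033412 ,  0.05452212,  0.03640297]), 'grip_width': 85.45216903705729}
```

View pics/wrist0.png

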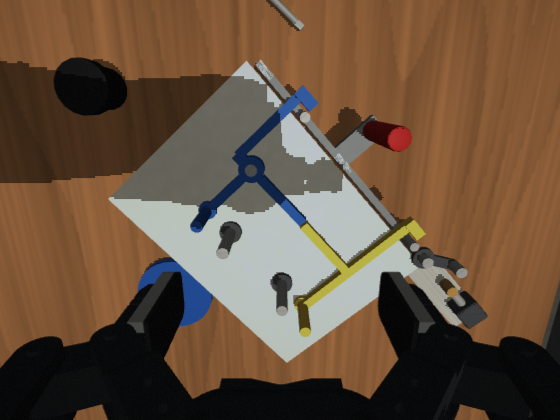

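View pics/scene0.png

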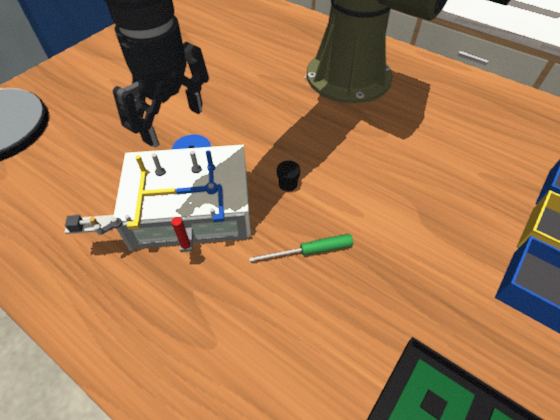

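View pics/side0.png

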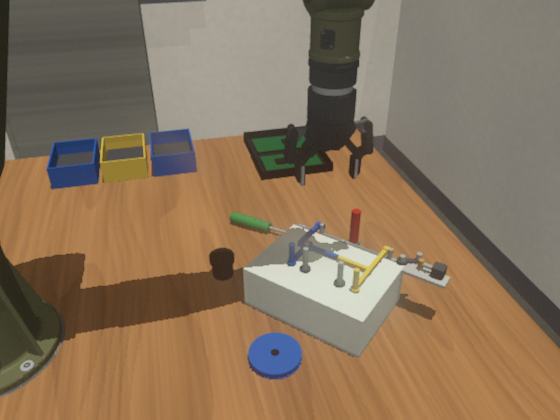

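```bash
cat > fit.py <<'E'
from h import *
from scipy.optimize import least_squares
def fit(names):
    obs=[]
    for n in names:
        d=shot(n)
        for i,k in enumerate(N):
            r=pinpoint(k,d)
            if r and r[0]["p"]>.4: obs.append((i,atz(d,r[0]["location"],110 if i>3 else 115)[:2],3 if n=="wrist" else 1,n))
    def model(p):
        u=np.array([np.cos(p[2]),np.sin(p[2])]); o=np.array(p[:2])
        P=[o+u*s for s in (-30,0,70,100)]+[np.array(p[3:5]),np.array(p[5:7])]; return P
    f=lambda p:np.concatenate([ (model(p)[i]-q)*w for i,q,w,_ in obs]+[[3*(np.hypot(p[3]-p[5],p[4]-p[6])-123)]])
    s=least_squares(f,[555,-37,np.radians(-48),687,56,730,-62],loss='soft_l1',f_scale=5)
    P=model(s.x); print(np.degrees(s.x[2]),np.round(P,1).tolist())
    for i,q,w,n in obs: print(n,N[i],np.round(q-P[i],1))
    u=np.array([np.cos(s.x[2]),np.sin(s.x[2])]); print("blue sq",P[1]-8.5*u,"yellow sq",P[2]+8.5*u)
E
python3 -c "
from fit import *
fit(['wrist','scene','side'])
d=shot('wrist');print([np.round(atz(d,p,131),1).tolist() for p in [(195,226),(223,253),(282,310),(304,331)]])"
```

```text
-44.577867851385264 [[532.9, -12.8], [554.3, -33.9], [604.1, -83.0], [625.5, -104.1], [685.1, 53.8], [730.2, -60.5]]
wrist blue_tab [0.6 0.4]
wrist blue_post [0.8 0.1]
wrist yellow_post [-25.4  17.3]
wrist gate_hinge [ 0.4 -0.6]
scene blue_tab [-4.9 -8.7]
scene blue_post [ 1.6 -8.3]
scene yellow_tab [ 14.1 -31.2]
scene gate_handle [0.6 0.6]
scene gate_hinge [1.3 0.8]
side blue_tab [ 2.6 -4.4]
side blue_post [-1.4 -2.4]
side yellow_tab [ 16.3 -32.6]
side yellow_post [-25.6  18. ]
side gate_handle [-0.2 -1.7]
side gate_hinge [-242.4  156.8]
blue sq [548.20705869 -27.91496342] yellow sq [610.17691681 -88.97834594]
[[534.1, -12.1, 131.0], [554.3, -34.7, 131.0], [600.7, -86.7, 131.0], [619.4, -107.5, 131.0]]
```

>>> servo_tool(
  moves=[
    [-25,-14,-20,0,0,-7,75],
    [-51,-28,-40,0,0,-14,75],
    [-51,-28,-60,0,0,-21,75],
    [-51,-28,-79,0,0,-28,75],
    [-51,-28,-79,0,0,-35,75],
    [-51,-28,-79,0,0,-42,75],
    [-51,-28,-79,0,0,-48.2,75],
    [-51,-28,-79,0,0,-48.2,75],
  ],
  force=20,
)

```text
time_s: 3.27
eef_pos: [548.9, -28.0, 224.8]
ee_rot: [[0.665, -0.747, -0.0], [-0.747, -0.665, 0.0], [-0.0, 0.0, -1.0]]
ft_force: [-0.7, -0.4, 0.7]
grip_width: 60.6
```

```bash
python3 -c "
from h import *
s=state();print(s['eef_pos'],s['grip_width'],s['ee_rot'],s['joint_positions'])
for n in ['wrist','scene','side']:
    d=shot(n);cv2.imwrite('pics/%s1.png'%n,d['img'])
    for k in N[:4]:
        for r in pinpoint(k,d)[:1]: print(n,k,round(r['p'],2),np.round(r['location']),np.round(atz(d,r['location'],115),1))
"
```

```text
[548.94556371 -28.02477465 224.81541941] 60.583023367111515 [[ 6.64531594e-01 -7.47260161e-01 -1.09658413e-04]
 [-7.47260161e-01 -6.64531601e-01  4.75401086e-05]
 [-1.08396310e-04  5.03514592e-05 -9.99999993e-01]] [-2.92365524e+00  1.51593806e+01 -1.70696710e+01  5.77773621e+01
  2.39983789e-03  1.35429944e+02]
wrist blue_tab 0.71 [246. 246.] [534.2 -13.3 115. ]
wrist blue_post 0.79 [297. 242.] [555.8 -33.9 115. ]
wrist yellow_tab 0.79 [469. 247.] [ 619.1 -110.1  115. ]
wrist yellow_post 0.77 [417. 246.] [599.8 -87.2 115. ]
scene blue_tab 0.6 [210. 158.] [536. -11. 115.]
scene blue_post 0.65 [190. 162.] [565.7 -34.6 115. ]
scene yellow_tab 0.76 [140. 161.] [ 619.5 -112.5  115. ]
scene yellow_post 0.67 [154. 162.] [603.6 -89.1 115. ]
side blue_tab 0.71 [292. 251.] [536.2 -13.4 115. ]
side blue_post 0.92 [305. 258.] [551.6 -39.2 115. ]
side yellow_tab 0.71 [354. 277.] [ 617.6 -110.1  115. ]
side yellow_post 0.93 [340. 272.] [598.4 -90.6 115. ]
```

View pics/wrist1.png

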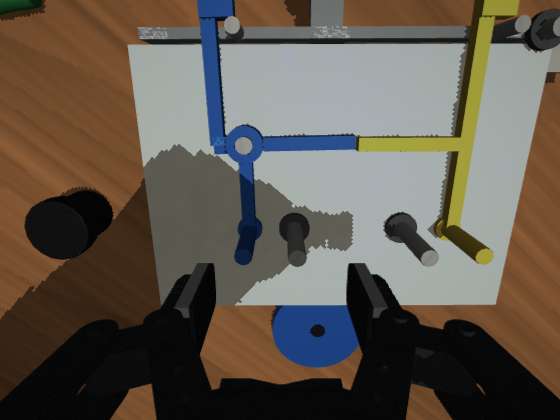

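View pics/side1.png

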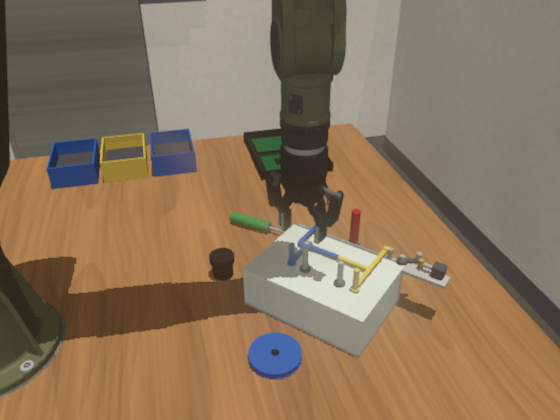

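```bash
python3 -c "
from h import *
d=shot('wrist');R=np.array(d['_s']['ee_rot']).reshape(3,3)
for p in [(242,258),(297,258),(429,258),(484,256)]:
    q=atz(d,p,131);print(q,R.T@(q-d['_s']['eef_pos']))"
```

```text
[534.05379688 -12.94715654 131.        ] [-21.1914508    1.09633087  93.88905302]
[553.55293864 -34.77076706 131.        ] [ 8.07433738  1.10848908 93.88874047]
[600.33836889 -87.13343103 131.        ] [78.29345308  1.13766098 93.88799054]
[ 620.55565912 -108.00691315  131.        ] [ 1.07329699e+02 -1.88515947e-02  9.38877043e+01]
```

>>> servo_tool(
  moves=[
    [-1,-1,-27,0,0,0,75],
    [-1,-1,-54,0,0,0,75],
    [-1,-1,-54,0,0,0,110],
    [-1,-1,-54,0,0,0,150],
    [-1,-1,-54,0,0,0,190],
    [-1,-1,-54,0,0,0,210],
    [-1,-1,-54,0,0,0,210],
    [-1,-1,-54,0,0,0,210],
  ],
  force=20,
)

```text
time_s: 4.73
eef_pos: [547.6, -29.7, 171.2]
ee_rot: [[0.666, -0.746, -0.001], [-0.746, -0.666, -0.002], [0.001, 0.002, -1.0]]
ft_force: [-4.0, -4.0, -6.0]
grip_width: 25.7
```

>>> servo_tool(
  moves=[
    [0,0,0,0,0,0,210],
    [0,0,0,0,0,0,210],
    [0,0,0,0,0,0,210],
    [0,0,0,0,0,0,210],
  ],
)

```text
time_s: 5.07
eef_pos: [547.6, -29.7, 171.3]
ee_rot: [[0.666, -0.746, -0.001], [-0.746, -0.666, -0.002], [0.001, 0.002, -1.0]]
ft_force: [-1.6, -1.5, -9.6]
grip_width: 25.7
```

>>> servo_tool(
  moves=[
    [0,0,0,0,0,0,120],
    [0,0,0,0,0,0,75],
    [0,0,0,0,0,0,75],
    [0,0,0,0,0,0,75],
    [0,0,30,0,0,0,75],
    [0,0,55,0,0,0,75],
    [0,0,55,0,0,0,75],
  ],
)

```text
time_s: 5.65
eef_pos: [550.7, -29.7, 231.6]
ee_rot: [[0.666, -0.746, 0.008], [-0.746, -0.666, -0.002], [0.006, -0.005, -1.0]]
ft_force: [1.5, 0.4, 0.9]
grip_width: 60.3
```

>>> servo_tool(
  moves=[
    [20,-21,0,0,0,0,75],
    [40,-43,0,0,0,0,75],
    [58.6,-63.6,0,0,0,0,75],
    [58.6,-63.6,0,0,0,0,75],
    [58.6,-63.6,0,0,0,0,75],
  ],
)

```text
time_s: 6.07
eef_pos: [610.1, -94.1, 231.6]
ee_rot: [[0.665, -0.747, 0.009], [-0.747, -0.665, -0.002], [0.007, -0.005, -1.0]]
ft_force: [-0.7, 0.4, -0.1]
grip_width: 60.1
```

```bash
python3 -c "
from h import *
d=shot('wrist');cv2.imwrite('pics/w2.png',d['img']);print(d['_s']['eef_pos'],d['_s']['ft_force'])"
```

```text
[610.12681912 -94.11641047 231.57469282] [-0.67956699  0.36600214 -0.1491683 ]
```

View pics/w2.png

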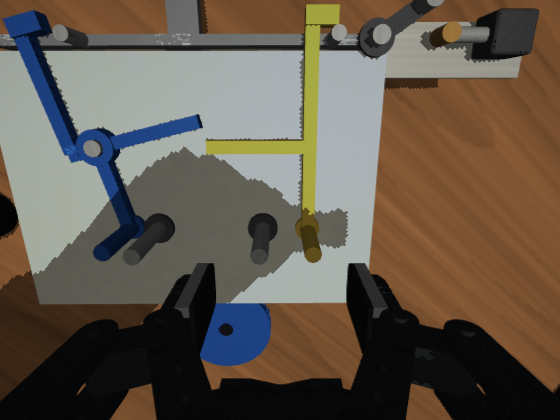

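```bash
python3 -c "
from h import *
d=shot('wrist');R=np.array(d['_s']['ee_rot']).reshape(3,3)
for p in [(260,256),(314,256)]:
    q=atz(d,p,131);print(q,R.T@(q-d['_s']['eef_pos']))"
```

```text
[599.71813983 -86.515297   131.        ] [-12.03483046   3.03787283 100.36367015]
[ 619.51031428 -108.83754728  131.        ] [ 17.79756918   3.13556077 100.54091491]
```

>>> servo_tool(
  moves=[
    [-4.5,1.1,0,0.1,0.5,0,75],
    [-4.5,1.1,-30,0.1,0.5,0,75],
    [-4.5,1.1,-60.5,0.1,0.5,0,75],
    [-4.5,1.1,-60.5,0.1,0.5,0,110],
    [-4.5,1.1,-60.5,0.1,0.5,0,150],
    [-4.5,1.1,-60.5,0.1,0.5,0,190],
    [-4.5,1.1,-60.5,0.1,0.5,0,210],
    [-4.5,1.1,-60.5,0.1,0.5,0,210],
  ],
)

```text
time_s: 6.83
eef_pos: [605.3, -93.5, 172.3]
ee_rot: [[0.666, -0.746, 0.001], [-0.746, -0.666, -0.004], [0.003, 0.002, -1.0]]
ft_force: [5.5, -8.2, -11.0]
grip_width: 25.2
```

>>> servo_tool(
  moves=[
    [0,0,0,0,0,0,210],
    [0,0,0,0,0,0,210],
    [0,0,0,0,0,0,210],
    [0,0,0,0,0,0,210],
  ],
)

```text
time_s: 7.17
eef_pos: [605.4, -93.6, 172.3]
ee_rot: [[0.666, -0.746, 0.0], [-0.746, -0.666, -0.004], [0.003, 0.003, -1.0]]
ft_force: [5.1, -3.4, -15.0]
grip_width: 25.8
```

>>> servo_tool(
  moves=[
    [0,0,0,0,0,0,120],
    [0,0,0,0,0,0,75],
    [0,0,0,0,0,0,75],
    [0,0,0,0,0,0,75],
    [0,0,30,0,0,0,75],
    [0,0,60,0,0,0,75],
    [0,0,80,0,0,0,75],
    [0,0,80,0,0,0,75],
  ],
)

```text
time_s: 7.83
eef_pos: [607.8, -93.8, 258.3]
ee_rot: [[0.666, -0.746, 0.009], [-0.746, -0.666, -0.005], [0.01, -0.003, -1.0]]
ft_force: [0.6, 0.1, 0.2]
grip_width: 60.0
```

```bash
python3 -c "
from h import *
for n in ['wrist','scene','side']:
    d=shot(n);cv2.imwrite('pics/%s3.png'%n,d['img'])
    for k in N[4:]:
        for r in pinpoint(k,d)[:2]: print(n,k,round(r['p'],2),np.round(r['location']),np.round(atz(d,r['location'],110),1))
print(d['_s'])"
```

```text
wrist gate_handle 0.55 [159. 224.] [552. -33. 110.]
wrist gate_hinge 0.63 [234. 307.] [ 535.1 -113.1  110. ]
wrist gate_hinge 0.55 [377.  38.] [730.9 -60.6 110. ]
scene gate_handle 0.9 [176. 228.] [685.7  48.7 110. ]
scene gate_hinge 0.86 [108. 212.] [729.9 -70.8 110. ]
side gate_handle 0.6 [356. 220.] [685.9  58.8 110. ]
side gate_hinge 0.81 [401. 252.] [726.8 -61.6 110. ]
{'time_s': 8.1333, 'joint_positions': array([ -8.68302418,  20.67516214,  -5.89375008,  63.51089409,
        -0.23665158, 129.58428458]), 'joint_vel': array([-0.02914854,  0.24224736,  0.1730056 ,  0.0111808 , -0.00503046,
        0.01182104]), 'effort': array([ 1.06027591e-02, -5.65863168e+01,  3.34932804e+01, -6.41519262e-03,
       -1.56367529e-02,  1.32967241e-05]), 'eef_pos': array([604.56198067, -93.40691061, 250.97709192]), 'ee_rot': array([[ 0.66565996, -0.74625251, -0.00200045],
       [-0.74625357, -0.66565052, -0.00387272],
       [ 0.00155842,  0.00407076, -0.9999905 ]]), 'ft_force': array([-0.07817817, -0.56179511, -0.27517829]), 'ft_torque': array([ 0.01913453, -0.01663188, -0.01891762]), 'grip_width': 60.13444819450971}
```

View pics/wrist3.png

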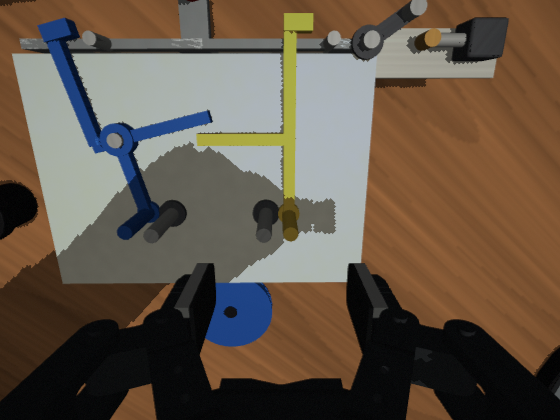

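View pics/scene3.png

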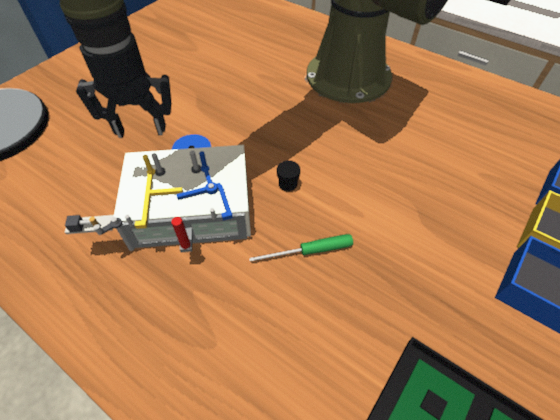

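>>> servo_tool(
  moves=[
    [7,19,5,0,0,7,75],
    [14,37,10,0,0,14,75],
    [20,56,10,0,0,21,75],
    [27,74,10,0,0,28,75],
    [34,93,10,0,0,35,75],
    [41,112,10,0,0,42,75],
    [47,130,10,0,0,49,75],
    [53,148,10,0,0,56,75],
  ],
)

```text
time_s: 8.95
eef_pos: [658.0, 55.5, 260.6]
ee_rot: [[0.99, 0.141, 0.002], [0.141, -0.99, -0.003], [0.001, 0.004, -1.0]]
ft_force: [0.6, 0.3, -0.6]
grip_width: 60.4
```

>>> servo_tool(
  moves=[
    [0,0,0,0,0,7,75],
    [0,0,0,0,0,14,75],
    [0,0,0,0,0,21,75],
    [0,0,0,0,0,28,75],
    [0,0,0,0,0,35,75],
    [0,0,0,0,0,42,75],
    [0,0,0,0,0,49,75],
    [0,0,0,0,0,56,75],
  ],
)

```text
time_s: 9.62
eef_pos: [657.7, 55.5, 260.0]
ee_rot: [[0.432, 0.902, 0.003], [0.902, -0.432, -0.001], [0.001, 0.003, -1.0]]
ft_force: [0.2, -0.2, 0.3]
grip_width: 60.4
```

>>> servo_tool(
  moves=[
    [0,0,0,0,0,7,75],
    [0,0,0,0,0,14,75],
    [0,0,0,0,0,21,75],
    [0,0,0,0,0,25.6,75],
    [0,0,0,0,0,25.6,75],
  ],
)

```text
time_s: 10.03
eef_pos: [657.6, 55.5, 259.4]
ee_rot: [[-0.002, 1.0, 0.002], [1.0, 0.002, 0.001], [0.001, 0.002, -1.0]]
ft_force: [0.3, 0.5, -0.1]
grip_width: 60.4
```

>>> servo_tool(
  moves=[
    [0,0,0,0,-7,0,75],
    [0,0,0,0,-14,0,75],
    [0,0,0,0,-21,0,75],
    [0,0,0,0,-28,0,75],
    [0,0,0,0,-30,0,75],
    [0,0,0,0,-30,0,75],
    [0,0,0,0,-30,0,75],
  ],
)

```text
time_s: 10.62
eef_pos: [656.9, 55.4, 259.3]
ee_rot: [[-0.001, 0.866, 0.5], [1.0, 0.001, 0.001], [0.0, 0.5, -0.866]]
ft_force: [0.1, 0.1, 0.9]
grip_width: 60.5
```

```bash
python3 -c "
from h import *
for n in ['wrist','side']:
    d=shot(n);cv2.imwrite('pics/%s4.png'%n,d['img'])
    for k in N[4:]:
        for r in pinpoint(k,d)[:2]: print(n,k,round(r['p'],2),np.round(r['location']),np.round(atz(d,r['location'],110),1))
print(d['_s']['joint_positions'],d['_s']['eef_pos'],d['_s']['ee_rot'])"
```

```text
wrist gate_handle 0.98 [276. 145.] [681.8  53.  110. ]
wrist gate_hinge 0.56 [123. 203.] [733.9 -60.1 110. ]
side gate_handle 0.66 [357. 220.] [688.2  58.2 110. ]
side gate_hinge 0.85 [405. 254.] [730.8 -67.1 110. ]
side gate_hinge 0.56 [255. 225.] [489.9  90.1 110. ]
[  5.97192739   7.34866127 -29.23792028  23.40220704  -2.95525087
   5.0793507 ] [659.15625285  55.56402525 260.51438854] [[-1.69960645e-03  8.64774564e-01  5.02157410e-01]
 [ 9.99998538e-01  1.56306784e-03  6.92815936e-04]
 [-1.85776496e-04  5.02157853e-01 -8.64775957e-01]]
```

View pics/wrist4.png

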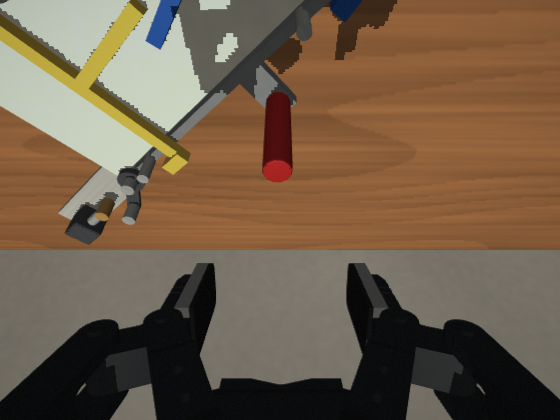

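View pics/side4.png

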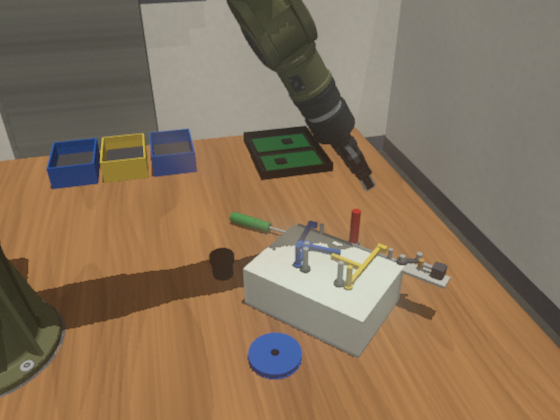

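```bash
python3 -c "
from h import *
d=shot('wrist');print(atz(d,(277,170),135),d['_s']['eef_pos'])
print(atz(d,(276,145),110), atz(d,(131,216),110))"
```

```text
[682.99941377  53.72295635 135.        ] [658.72687734  55.46386147 259.84487563]
[684.38066563  52.91145199 110.        ] [751.75127386 -59.23142026 110.        ]
```

>>> servo_tool(
  moves=[
    [-1.5,-2,-30,0,0,0,75],
    [-1.5,-2,-60,0,0,0,75],
    [-1.5,-2,-85,0,0,0,75],
    [-1.5,-2,-97,0,0,0,75],
    [-1.5,-2,-97,0,0,0,130],
    [-1.5,-2,-97,0,0,0,180],
    [-1.5,-2,-97,0,0,0,230],
    [-1.5,-2,-97,0,0,0,230],
  ],
  force=60,
)

```text
time_s: 11.63
eef_pos: [658.4, 53.4, 164.6]
ee_rot: [[-0.002, 0.864, 0.504], [1.0, 0.002, 0.0], [-0.001, 0.504, -0.864]]
ft_force: [0.3, -1.8, -0.8]
grip_width: 16.7
```

>>> servo_tool(
  moves=[
    [0,0,0,0,0,0,230],
    [0,0,0,0,0,0,230],
    [0,0,0,0,0,0,230],
  ],
)

```text
time_s: 11.88
eef_pos: [658.2, 53.3, 164.7]
ee_rot: [[-0.001, 0.864, 0.504], [1.0, 0.002, 0.0], [-0.001, 0.504, -0.864]]
ft_force: [1.0, -0.8, -5.1]
grip_width: 16.5
```

```bash
python3 -c "
from h import *
s=state();z=np.array(s['ee_rot'])[:,2];G=s['eef_pos']+54*z;print(G,s['ft_force'],s['grip_width'],s['joint_positions'])
h=np.array([730.5,-61.]);r=G[:2]-h;print(np.hypot(*r),np.degrees(np.arctan2(r[1],r[0])))
a0=np.arctan2(r[1],r[0]);R=np.hypot(*r)
for a in np.arange(0,1.6,.1): print(round(a,2),np.round(h+R*np.array([np.cos(a0-a),np.sin(a0-a)])-G[:2],1))
d=shot('wrist');cv2.imwrite('pics/w5.png',d['img'])"
```

```text
[685.40984173  53.30765061 118.04451196] [ 0.97103777 -0.7709378  -5.05522265] 16.494019579588183 [  5.76124334  13.49487381 -36.33855903  10.03741108  -2.89359724
   4.88724576]
122.87945866055735 111.52740829104208
0.0 [0. 0.]
0.1 [11.6  3.9]
0.2 [23.6  6.7]
0.3 [35.8  8.2]
0.4 [48.1  8.5]
0.5 [60.3  7.6]
0.6 [72.4  5.5]
0.7 [84.2  2.2]
0.8 [95.7 -2.3]
0.9 [106.6  -7.9]
1.0 [116.9 -14.6]
1.1 [126.5 -22.3]
1.2 [135.3 -30.9]
1.3 [143.2 -40.3]
1.4 [150.1 -50.4]
1.5 [155.9 -61.2]
```

View pics/w5.png

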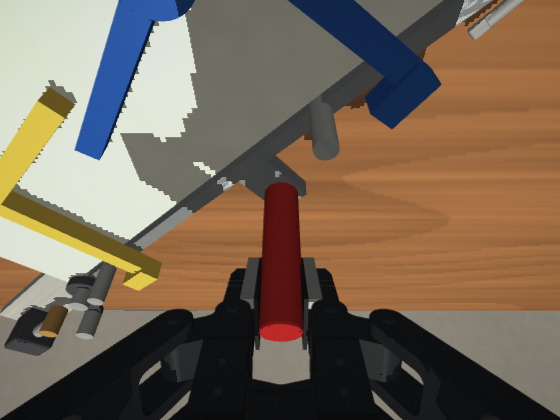

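```bash
python3 -c "
from h import *
h=np.array([730.5,-61.])
d=shot('scene');
for p in [(250,261),(300,249),(306,248)]:
  q=atz(d,p,8)[:2];print(q,np.hypot(*(q-h)))
d=shot('side');cv2.imwrite('pics/s5.png',d['img'])
for p in [(285,233),(271,229)]:
  q=atz(d,p,8)[:2];print(q,np.hypot(*(q-h)))
"
```

```text
[620.63509275 146.4282434 ] 234.72702018702705
[543.6982811  207.36541276] 326.9784044058634
[535.06922393 215.38842182] 338.5022126202818
[575.36262347 187.42165115] 292.88380350627875
[548.51242771 210.52798576] 326.87447670663073
```

View pics/s5.png

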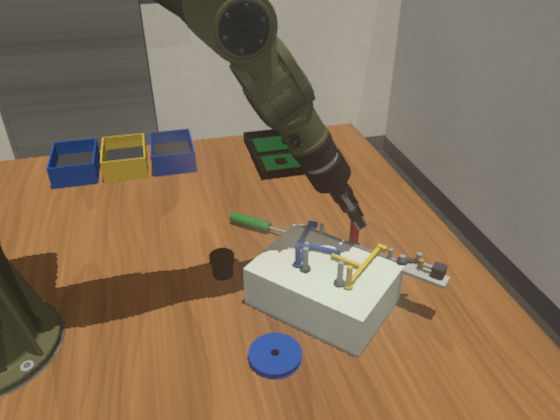

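>>> servo_tool(
  moves=[
    [6,2,0,0,0,0,230],
    [11.6,3.9,0,0,0,0,230],
    [17.5,5.4,0,0,0,0,230],
    [23.6,6.7,0,0,0,0,230],
    [29.7,7.5,0,0,0,0,230],
    [35.8,8.2,0,0,0,0,230],
    [42,8.4,0,0,0,0,230],
    [48.1,8.5,0,0,0,0,230],
  ],
)

```text
time_s: 12.7
eef_pos: [706.5, 63.3, 164.6]
ee_rot: [[-0.004, 0.864, 0.503], [1.0, 0.003, 0.003], [0.001, 0.503, -0.864]]
ft_force: [-17.2, 5.3, 11.4]
grip_width: 16.4
```

```bash
cat > g.py <<'E'
from h import *
s=state();z=np.array(s['ee_rot'])[:,2];G=s['eef_pos']+54*z;print(G,s['ft_force'],s['grip_width'],np.round(s['joint_positions']),s['time_s'])
h=np.array([730.5,-61.]);r=G[:2]-h;R=np.hypot(*r);a0=np.arctan2(r[1],r[0]);q=np.radians(111.53)-a0;print('R',R,'gate',q)
for a in np.arange(q,1.6,.05): print(round(a,2),np.round(h+122.9*np.array([np.cos(1.9466-a),np.sin(1.9466-a)])-G[:2],1))
E
python3 g.py; python3 -c "
from h import *
d=shot('scene');cv2.imwrite('pics/s6.png',d['img'])"
```

```text
[733.62194276  63.46436454 117.95992072] [-17.23021535   5.25001349  11.38338354] 16.435927141993044 [  6.  18. -30.  12.  -3.   5.] 12.7
R 124.50351226532551 gate 0.4008471544627452
0.4 [-0.  -1.6]
0.45 [ 6.1 -1.9]
0.5 [12.2 -2.5]
0.55 [18.3 -3.4]
0.6 [24.3 -4.7]
0.65 [30.3 -6.2]
0.7 [36.1 -8. ]
0.75 [ 41.9 -10.1]
0.8 [ 47.6 -12.5]
0.85 [ 53.1 -15.2]
0.9 [ 58.5 -18.1]
0.95 [ 63.7 -21.3]
1.0 [ 68.8 -24.8]
1.05 [ 73.7 -28.5]
1.1 [ 78.4 -32.5]
1.15 [ 82.9 -36.7]
1.2 [ 87.2 -41.1]
1.25 [ 91.2 -45.7]
1.3 [ 95.  -50.5]
1.35 [ 98.6 -55.5]
1.4 [101.9 -60.7]
1.45 [105. -66.]
1.5 [107.8 -71.5]
1.55 [110.3 -77.1]
```

View pics/s6.png

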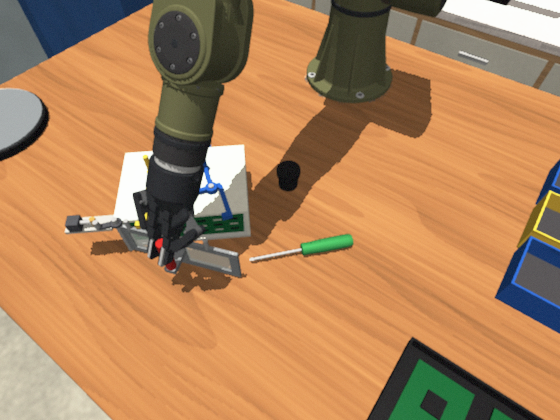

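Scene view: the gate is open about 0.4 rad, its free end at about (240,265), just short of the screwdriver tip at (250,261). Continuing.

>>> servo_tool(
  moves=[
    [6.1,-1.9,0,0,0,0,230],
    [12.2,-2.5,0,0,0,0,230],
    [18.3,-3.4,0,0,0,0,230],
    [24.3,-4.7,0,0,0,0,230],
    [30.3,-6.2,0,0,0,0,230],
    [36.1,-8,0,0,0,0,230],
    [41.9,-10.1,0,0,0,0,230],
    [47.6,-12.5,0,0,0,0,230],
  ],
  force=80,
)

```text
time_s: 13.42
eef_pos: [756.4, 55.2, 164.8]
ee_rot: [[-0.012, 0.863, 0.505], [1.0, 0.006, 0.013], [0.008, 0.505, -0.863]]
ft_force: [3.0, 14.1, -6.4]
grip_width: 16.1
```

```bash
python3 g.py; python3 -c "
from h import *
d=shot('scene');cv2.imwrite('pics/s7.png',d['img'])"
```

```text
[783.67563774  55.90885581 118.17504736] [ 2.97301261 14.05758361 -6.36970572] 16.08264455679497 [  5.  22. -23.  14.  -2.   4.] 13.4167
R 128.43414272239923 gate 0.8026467310378227
0.8 [-2.3 -5. ]
0.85 [ 3.2 -7.7]
0.9 [  8.6 -10.7]
0.95 [ 13.9 -13.9]
1.0 [ 18.9 -17.4]
1.05 [ 23.8 -21.1]
1.1 [ 28.5 -25.1]
1.15 [ 33.  -29.3]
1.2 [ 37.3 -33.7]
1.25 [ 41.3 -38.3]
1.3 [ 45.1 -43.1]
1.35 [ 48.7 -48.1]
1.4 [ 52.  -53.3]
1.45 [ 55.  -58.6]
1.5 [ 57.8 -64.1]
1.55 [ 60.3 -69.7]
```

View pics/s7.png

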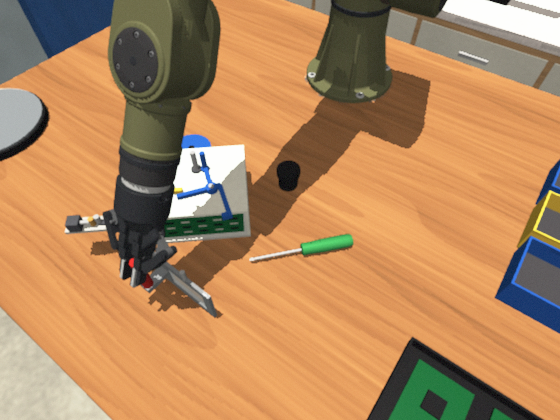

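>>> servo_tool(
  moves=[
    [7.5,-4.5,0,0,0,0,230],
    [15.1,-8.8,0,0,0,0,230],
    [22.4,-13.6,0,0,0,0,230],
    [29.3,-18.9,0,0,0,0,230],
    [35.8,-24.7,0,0,0,0,230],
  ],
)

```text
time_s: 13.88
eef_pos: [795.2, 34.3, 164.8]
ee_rot: [[-0.018, 0.862, 0.507], [1.0, 0.008, 0.022], [0.015, 0.507, -0.862]]
ft_force: [9.5, 15.4, -12.0]
grip_width: 15.6
```

```bash
python3 g.py|head -3; python3 -c "
from h import *
d=shot('scene');cv2.imwrite('pics/s8.png',d['img'])
d=shot('wrist');cv2.imwrite('pics/w8.png',d['img'])"
```

```text
[822.61387076  35.45718903 118.30746042] [  9.50370001  15.41507909 -12.04146637] 15.633350474378434 [  2.  26. -18.  16.   0.   2.] 13.8833
R 133.37523946100265 gate 1.1381388296414636
1.14 [-7.2 -7.6]
```

View pics/s8.png

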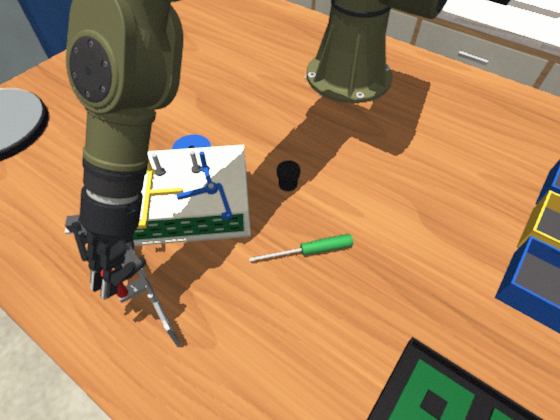

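View pics/w8.png

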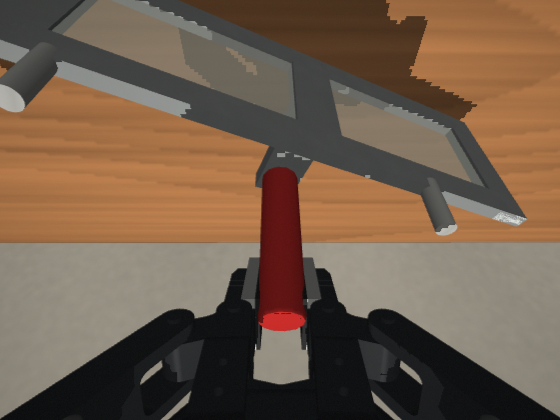

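```bash
python3 -c "
from h import *
d=shot('wrist')
q=atz(d,(281,320),135);print(q)
R=np.array(d['_s']['ee_rot']).reshape(3,3);print(R.T@(q-d['_s']['eef_pos']))
r=q[:2]-np.array([730.5,-61]);print(np.hypot(*r),np.radians(111.5)-np.arctan2(r[1],r[0]))
a,b=atz(d,(160,125),85)[:2],atz(d,(500,218),85)[:2];print(a,b,np.degrees(np.arctan2(*(b-a)[::-1])))
"
```

```text
[806.82338745  34.54609661 135.        ]
[ 0.42751844 -6.01592437 31.06715813]
122.2878409745415 1.0492620421608696
[761.117987    -7.18119549] [810.72191705 136.90144218] 71.00273771492245
```

```bash
python3 -c "
from h import *
d=shot('wrist');im=d['img'].astype(int);m=(im[...,2]>2.2*im[...,1])&(im[...,2]>190);ys,xs=np.nonzero(m);print(xs.mean(),ys.mean(),ys.min(),ys.max(),d['fx'])
im=cv2.imread('pics/w5.png').astype(int);m=(im[...,2]>2.2*im[...,1])&(im[...,2]>190);ys,xs=np.nonzero(m);print(xs.mean(),ys.mean(),ys.min(),ys.max())
R0=np.array([[-.001,.864,.504],[1,.002,0],[-.001,.504,-.864]])
d['_s']=dict(eef_pos=np.array([658.2,53.3,164.7]),ee_rot=R0)
q=atz(d,(xs.mean(),ys.mean()),135);print(q)
s=state();print(s['ft_force'],s['eef_pos'])
"
```

```text
281.9952229299363 321.13057324840764 312 330 337.6246479185562<string>:4: RuntimeWarning: Mean of empty slice.
  ret = ret.dtype.type(ret / rcount)
Traceback (most recent call last):
ValueError: zero-size array to reduction operation minimum which has no identity
```

```bash
python3 -c "
from h import *
d=shot('wrist')
d['_s']=dict(eef_pos=np.array([658.2,53.3,164.7]),ee_rot=np.array([[-.001,.864,.504],[1,.002,0],[-.001,.504,-.864]]))
print(atz(d,(281,331),135))
s=state();print(s['ft_force'],s['eef_pos'],s['time_s'])
"
```

```text
[677.82505229  53.73231999 135.        ]
[ 10.96299656  13.47349867 -10.59943509] [795.77174131  33.935012   164.80263695] 14.1333
```

>>> servo_tool(
  moves=[
    [-1,-3,0,0,0,0,230],
    [-2,-6,0,0,0,0,230],
    [-3,-9,0,0,0,0,230],
    [-4,-12,0,0,0,0,230],
    [-4,-14,0,0,0,0,230],
    [-4,-16,0,0,0,0,230],
  ],
  force=25,
)

```text
time_s: 14.63
eef_pos: [796.3, 31.4, 164.9]
ee_rot: [[-0.039, 0.858, 0.513], [0.999, 0.017, 0.049], [0.034, 0.514, -0.857]]
ft_force: [33.2, 46.0, -29.0]
grip_width: 15.7
```

```bash
cat > g2.py <<'E'
from h import *
import sys
d=shot('wrist');s=d['_s'];cv2.imwrite(sys.argv[1],d['img'])
im=d['img'].astype(int);m=(im[...,2]>2.2*im[...,1])&(im[...,2]>190);ys,xs=np.nonzero(m)
q=atz(d,(xs.mean(),ys.mean()),135) if len(xs)>50 else None
z=np.array(s['ee_rot'])[:,2];G=s['eef_pos']+54*z
print('G',G,'force',s['ft_force'],s['grip_width'],s['time_s'])
if q is not None:
    r=q[:2]-np.array([730.5,-61]);print('handle',q,'off',q[:2]-G[:2],'R',np.hypot(*r),'gate',np.radians(111.5)-np.arctan2(r[1],r[0]))
E
python3 g2.py pics/w9.png
```

```text
G [823.98307569  34.06036022 118.64441338] force [ 33.21714957  46.03441883 -29.02662401] 15.655217169525423 14.6333
handle [808.33082099  34.1397119  135.        ] off [-15.6522547    0.07935168] R 122.91949184760796 gate 1.060907540889921
```

View pics/w9.png

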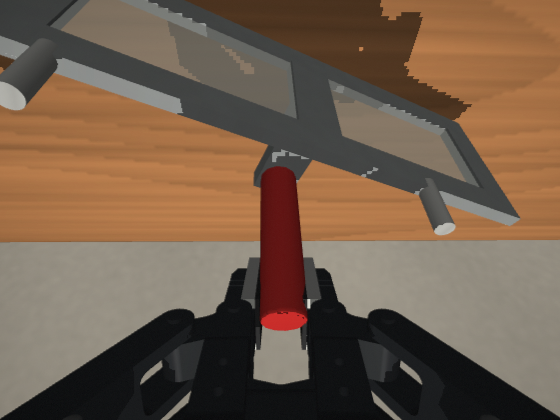

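>>> servo_tool(
  moves=[
    [0,0,0,0,0,0,230],
    [6.2,-6,0,0,0,0,230],
    [11.9,-12.3,0,0,0,0,230],
    [17.2,-19.1,0,0,0,0,230],
  ],
  force=60,
)

```text
time_s: 15.02
eef_pos: [814.6, 14.8, 164.4]
ee_rot: [[-0.044, 0.857, 0.513], [0.998, 0.018, 0.055], [0.038, 0.515, -0.857]]
ft_force: [14.1, 15.2, -13.5]
grip_width: 16.0
```

```bash
python3 g2.py pics/w10.png
```

```text
G [842.32013174  17.74730985 118.14985306] force [ 14.07404693  15.23156754 -13.54743826] 16.003886865683686 15.0167
handle [824.67887223  17.25674231 135.        ] off [-17.64125951  -0.49056754] R 122.449082039214 gate 1.2527195312603188
```

>>> servo_tool(
  moves=[
    [4,-5,0,0,0,0,230],
    [7.5,-10,0,0,0,0,230],
    [11,-16,0,0,0,0,230],
    [13,-21,0,0,0,0,230],
    [13,-21,0,0,0,0,230],
  ],
)

```text
time_s: 15.48
eef_pos: [830.4, -7.4, 164.3]
ee_rot: [[-0.044, 0.856, 0.516], [0.998, 0.017, 0.056], [0.039, 0.517, -0.855]]
ft_force: [4.2, 8.0, -5.7]
grip_width: 15.6
```

```bash
python3 g2.py pics/w11.png
```

```text
G [858.24069288  -4.40939407 118.09031401] force [ 4.2209004   8.03347859 -5.66484304] 15.606010941007549 15.4833
handle [838.97289094  -4.99869533 135.        ] off [-19.26780194  -0.58930126] R 122.07585426344403 gate 1.4694633498869965
```

View pics/w11.png

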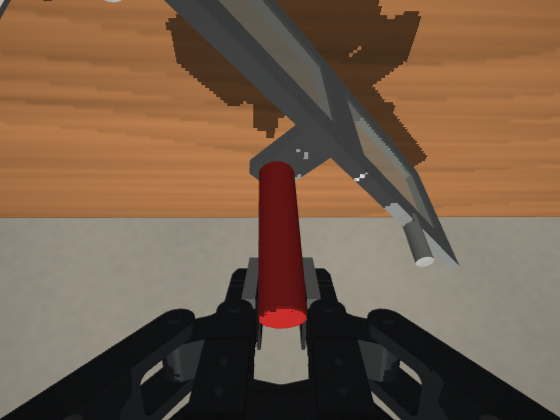

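>>> servo_tool(
  moves=[
    [0,0,0,0,0,0,230],
    [0,0,0,0,0,0,230],
    [0,0,0,0,0,0,230],
    [0,0,0,0,0,0,230],
    [0,0,0,0,0,0,230],
    [0,0,0,0,0,0,230],
    [0,0,0,0,0,0,230],
    [0,0,0,0,0,0,230],
  ],
)

```text
time_s: 16.2
eef_pos: [830.3, -7.1, 164.1]
ee_rot: [[-0.044, 0.856, 0.515], [0.998, 0.017, 0.057], [0.04, 0.517, -0.855]]
ft_force: [-2.4, 4.8, -1.0]
grip_width: 15.3
```

```bash
python3 g2.py pics/w12.png; python3 -c "
from h import *
for n in ['scene','side']:
    d=shot(n);cv2.imwrite('pics/%s12.png'%n,d['img'])
    for k in ['lens_center','reel_center','screwdriver_grip']:
        for r in pinpoint(k,d)[:1]: print(n,k,round(r['p'],2),np.round(r['location']))
d=shot('wrist');a,b=atz(d,(220,54),85)[:2],atz(d,(395,208),85)[:2];print(131.8-np.degrees(np.arctan2(*(b-a)[::-1])))"
```

```text
G [858.14751873  -4.03537024 117.94938713] force [-2.39170526  4.76946935 -1.02779297] 15.300426890868438 16.2
handle [838.75220289  -4.56898009 135.        ] off [-19.39531584  -0.53360984] R 122.07784172236241 gate 1.4655062680930429
scene lens_center 0.86 [290. 174.]
scene reel_center 0.42 [ 77. 280.]
scene screwdriver_grip 0.65 [320. 244.]
side lens_center 0.9 [221. 259.]
side screwdriver_grip 0.92 [253. 224.]
84.8202371174217
```

View pics/scene12.png

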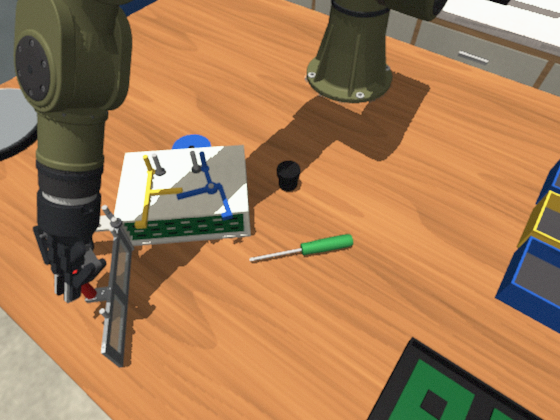

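View pics/side12.png

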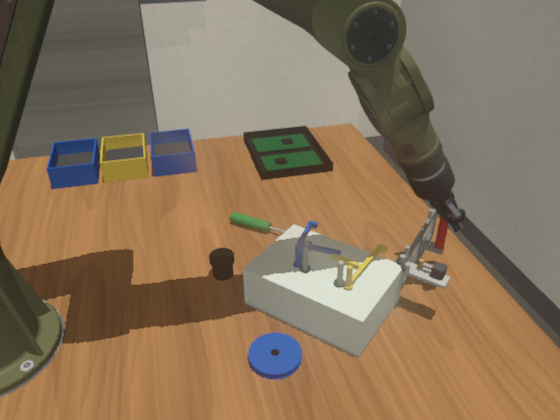

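>>> servo_tool(
  moves=[
    [0,0,0,0,0,0,230],
    [0,0,0,0,0,0,230],
    [0,0,0,0,0,0,230],
    [0,0,0,0,0,0,230],
    [0,0,0,0,0,0,230],
    [0,0,0,0,0,0,230],
    [0,0,0,0,0,0,230],
    [0,0,0,0,0,0,230],
  ],
)

```text
time_s: 17.37
eef_pos: [830.4, -7.2, 164.1]
ee_rot: [[-0.044, 0.856, 0.515], [0.998, 0.017, 0.058], [0.041, 0.516, -0.855]]
ft_force: [-5.1, 4.0, -0.4]
grip_width: 15.3
```

```bash
python3 g2.py pics/w13.png
```

```text
G [858.21219869  -4.11354741 117.94716929] force [-5.11557208  3.96216078 -0.36607032] 15.301873108658611 17.3667
handle [838.85727425  -4.60484036 135.        ] off [-19.35492444  -0.49129295] R 122.15446334203146 gate 1.4661641950005802
```

Stable: no drift over 1 s, and the wrist force of about 6 N runs along the gate's closing direction. Handing in.

```bash
python3 -c "
from plant import *
print(job_done()); s=state(); print(s['time_s'],s['eef_pos'],s['ft_force'],s['grip_width'])"
```

```text
the job is handed in; nothing more can be done
None
the job is handed in; nothing more can be done
```

I squeezed the blue catch home, then the yellow one. I then gripped the gate's red handle with the tool tilted 30°, swung it past the detent and handed in at about 17.4 s, still holding it. The hand-in gives no verdict.

**Last checks**
- **Gate:** about 1.47 rad from the handle's position and 1.48 rad from the panel's direction. It did not move over the last second of holding.
- **Grip:** the fingers hold the handle with the force set to 60 N. The wrist feels about 6 N in the gate's closing direction.
- **Catches:** the gripper stopped at about 25.7 mm on both pairs (27 mm nominal). The pictures show both tabs against their posts.
- **Loose things:** the lens and screwdriver show in the pictures where they were, and by eye so does the reel. The network lost the reel in the last pictures: no report in the side view, and in the scene view a low-confidence point that is not the reel.

**What disagreed**
- During the swing the handle slid about 10 mm in the pads, judging by the wrist camera. Since the gate stopped moving, the slip has not grown.
- Partway through, one correction pushed the wrong way, against the gate's arc. The wrist force rose to about 64 N, below the 120 N limit. I then followed the arc and it fell.

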